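# Pack the cooled cups in reverse order

## Robot

A 6-joint arm with a two-finger parallel gripper is mounted at the origin on the work surface. World frame = base frame: x ahead of the robot, y to its left, z up, the work surface at z = 0. Lengths are in mm, angles in rad, forces in N, time in s.
With the tool pointing down it reaches from about 325 to 775 mm from the base axis. Payload 5.5 kg.
Tool frame: the origin (TCP) lies at the very end of the fingers, on their centre line; the grasp point (between the pads) lies 19 mm behind it; z points along the fingers, y is the line along which they close (so a half turn about z gives the same grasp; the last joint's range is limited). The gripper opens to 85 mm and grips with 20 to 120 N. Pads are 22 mm wide; open, the fingers measure 114 mm over their backs; the gripper's body (76 mm by 85 mm) begins 54 mm behind the grasp point. The pads swing forward as they close: fully open they stand 13 mm farther back than shut.
Start: joints at [-1.251, 0.091, 1.231, -0, 1.82, -0.057], TCP at [220.769, -557.922, 207.975] pointing down, gripper open.
Joint ranges: [-2.87, 2.87], [-0.86, 2.18], [0.17, 2.46], [-1.51, 4.65], [0.06, 2.69], [-2.65, 2.65]. Speed limits (rad/s): [2.57, 2.57, 3.01, 3.14, 3.14, 3.14].

## Interface

Orientations are given as a rotation vector (axis times angle).
In Python, from plant import manip gives the robot as it stands.
- The arm moves only by the tool pendant, called after ">>>" as name([rows], argument=value, ...), one row to a line, values as JSON. Schema: {"type":"object","properties":{"ticks":{"type":"array","items":{"type":"array","items":{"type":"number"},"minItems":5,"maxItems":5},"minItems":1,"maxItems":10},"grip_force":{"type":"number"},"only":{"type":"string"},"quiet":{"type":"boolean"},"lines":{"type":"string"}},"required":["ticks"],"additionalProperties":false}. ticks is a list of rows, 1 to 10 of them, each of 5 numbers: dx, dy, dz in normalised numbers (1 is 60 cm), then a turn about the tool's z in shares of 360 degrees (1.0 is 360 degrees), then the finger opening in mm; each row is the pose to reach, as a shift and turn from the pose commanded when the call began, along the tool's axes at that moment; what a row does not reach only later rows make up. A row lasts 1/10 s, in which the tool goes at most 50 mm and 0.15 rad, less where a joint would pass 70% of its speed; a pose out of reach is approached as far as the arm can. The fingers move at their own pace and stop on an object; grip_force is the grip in N (left out, the last holds). Time passes only in rows, so rows that do not move let the fingers close. The tool returns the time, the measured TCP pose, the force, the opening and the grip force at its end. only (a regular expression) keeps the lines of the reply that match it, lines (a string "A,B") keeps lines A to B, and quiet returns only ok. Input that does not fit is refused with a message, and nothing moves.
- manip.sense(): the state, without advancing time (a new reading comes with each control period).
- manip.grab_frame(name): name is "scene" or "top"; returns the picture (400x640x3 uint8, blue, green, red); there is no depth.
- manip.get_calibration(name): a dict with "fx", "fy", "cx", "cy" (pixels), "dist" ([k1, k2, p1, p2, k3] as OpenCV has them; the pictures are not rectified), "cam_to_world" (4x4, takes a point from camera to world coordinates). Camera axes: x right, y down, z forward; pixel columns grow to the right and rows downward; lengths in mm; the calibration is good to about 2 mm. A picture is of the moment at which its call begins. get_calibration takes no time and is no camera call.
- manip.sign_off(): hands the job in; it is judged then, once.
Trained networks look in the newest picture that a camera, given by its name, has taken for a name from the list of things; names that differ only in an ending like _2 or _b are one class to them, and where a whole thing is asked for, a point or a joint stands for the part that bears it (a point fixed in the world has none). Each returns a list of dicts, best first, with "confidence" (0 to 1); they miss things now and then, are a little off and sometimes report something else, mostly with a low value. They report only what shows in the picture. A call takes as long as a camera call. They do not tell look-alikes from the thing itself.
- manip.regions_of(camera, label): "mask" (400x640 bool, what is visible of it).
- manip.landmark_of(camera, label): "centre" ([x, y, z] in mm, in the coordinates of the camera as it stood for that picture, good to about 4 mm: a listed point, or the origin of a listed thing).
The state is a dict: "t": time; "joint_positions": joint angles; "joint_velocities": joint speeds; "joint_efforts": joint torques, N m; "tcp_pos": TCP position; "ee_rot": TCP orientation; "contact_force": force on the tool from outside, world axes, zero at the start; "moment": the same for the moment, N m; "opening": finger opening in mm; "grasp_force": force on a finger pad.
Only numpy, scipy, OpenCV 4.12 (cv2) and the standard library are available. Lean on these libraries where they do the work, as an engineer would, in place of code of your own. Each camera call takes 0.05 s, during which the arm holds its last target. There are 200 camera calls.

## Task

The four small cups on the metal tray's cork pads have cooled: move them into the four pockets of the low cardboard packing rack in reverse order, so that the cup nearest the robot goes into the pocket farthest from it, the second nearest into the second farthest, and so on. They are ceramic, so keep them upright and set each one down gently rather than dropping it. Leave one cup standing flat in each pocket.

Things in the scene. Friction and masses are not known exactly. Their poses are not given: they have to be found in the camera images.
- cup_straight: Loose open white ceramic cup with a green-glazed inside, no handle: short straight-sided cup, 52 mm outer diameter (48 at the foot), 64 mm high; wall 4 mm, about 0.1 to 0.2 kg. Origin at the centre of its underside, z up through the mouth. It stands upright on a cork pad of the tray at the start.
- cup_cone: Loose open white ceramic cup with a green-glazed inside, no handle: cone-shaped cup, 40 mm outer diameter at the foot widening evenly to 60 mm at the rim, 74 mm high; wall 4 mm, about 0.1 to 0.2 kg. Origin at the centre of its underside, z up through the mouth. It stands upright on a cork pad of the tray at the start.
- cup_goblet: Loose open white ceramic cup with a green-glazed inside, no handle: egg-cup shaped goblet: 46 mm foot, 22 mm stem, bowl of 50 to 52 mm outer diameter from 42 mm up to the rim, 70 mm high in all; wall 4 mm, about 0.1 to 0.2 kg. Origin at the centre of its underside, z up through the mouth. It stands upright on a cork pad of the tray at the start.
- cup_tall: Loose open white ceramic cup with a green-glazed inside, no handle: tall slim straight-sided cup, 44 mm outer diameter (40 at the foot), 88 mm high; wall 4 mm, about 0.1 to 0.2 kg. Origin at the centre of its underside, z up through the mouth. It stands upright on a cork pad of the tray at the start.
- pad_straight: Fixed round cork pad, 60 mm diameter, 4 mm thick, on the tray floor; the straight cup stands on it at the start, within 6 mm of its centre, so it still marks that cup's old place in the row. The four pads look alike. Origin at the centre of its underside.
- pad_cone: Fixed round cork pad, 60 mm diameter, 4 mm thick, on the tray floor; the cone cup stands on it at the start, within 6 mm of its centre, so it still marks that cup's old place in the row. The four pads look alike. Origin at the centre of its underside.
- pad_goblet: Fixed round cork pad, 60 mm diameter, 4 mm thick, on the tray floor; the goblet cup stands on it at the start, within 6 mm of its centre, so it still marks that cup's old place in the row. The four pads look alike. Origin at the centre of its underside.
- pad_tall: Fixed round cork pad, 60 mm diameter, 4 mm thick, on the tray floor; the tall cup stands on it at the start, within 6 mm of its centre, so it still marks that cup's old place in the row. The four pads look alike. Origin at the centre of its underside.
- tray: Fixed shallow aluminium cooling tray, 316 mm long (its x) by 92 mm wide (its y), floor 3 mm thick, lip 10 mm high all round. Four pads in a row along its x at -108, -36, 36 and 108 mm from its origin. Origin at the centre of its underside; its +x end points away from the robot (within 0.35 rad of world x). It may lie to the left or the right of the robot.
- rack: Fixed low cardboard packing rack, 292 mm (its x) by 76 mm (its y), across from the tray (mug 100 mm high between). Four pockets along its x, centred -108, -36, 36, 108 mm from its origin, 68 by 68 mm inside; floor 4 mm, tops of the 4 mm walls 14 mm above the underside. Origin at the centre of its underside; +x end points away from the robot (within 0.35 rad of world x).
There are look-alikes about, which are no part of the job. Leave any blue or orange look-alike of the cup_straight alone.

How it is judged (in metres and radians):
At the end, for the whole second after the job is handed in: Each cup stands upright (0.1 rad) and at rest on its pocket's floor (foot within 4 mm of it, centre within 15 mm of the pocket's centre along each rack axis), in reverse: the cup from pad 1, 2, 3, 4 (counted from the robot) is in pocket 4, 3, 2, 1 (((x of pad_straight in the frame of tray between -0.138 and -0.078 m and x of cup_straight in the frame of rack between 0.093 and 0.123 m) or (x of pad_straight in the frame of tray between -0.066 and -0.006 m and x of cup_straight in the frame of rack between 0.021 and 0.051 m) or (x of pad_straight in the frame of tray between 0.006 and 0.066 m and x of cup_straight in the frame of rack between -0.051 and -0.021 m) or (x of pad_straight in the frame of tray between 0.078 and 0.138 m and x of cup_straight in the frame of rack between -0.123 and -0.093 m)) and y of cup_straight in the frame of rack between -0.015 and 0.015 m and z of cup_straight in the frame of rack between 0 and 0.008 m and angle between each of cup_straight, cup_cone, cup_goblet, cup_tall's own z axis and vertical below 0.1 rad and linear speed of each of cup_straight, cup_cone, cup_goblet, cup_tall below 0.02 m/s and angular speed of each of cup_straight, cup_cone, cup_goblet, cup_tall below 0.2 rad/s and ((x of pad_cone in the frame of tray between -0.138 and -0.078 m and x of cup_cone in the frame of rack between 0.093 and 0.123 m) or (x of pad_cone in the frame of tray between -0.066 and -0.006 m and x of cup_cone in the frame of rack between 0.021 and 0.051 m) or (x of pad_cone in the frame of tray between 0.006 and 0.066 m and x of cup_cone in the frame of rack between -0.051 and -0.021 m) or (x of pad_cone in the frame of tray between 0.078 and 0.138 m and x of cup_cone in the frame of rack between -0.123 and -0.093 m)) and y of cup_cone in the frame of rack between -0.015 and 0.015 m and z of cup_cone in the frame of rack between 0 and 0.008 m and ((x of pad_goblet in the frame of tray between -0.138 and -0.078 m and x of cup_goblet in the frame of rack between 0.093 and 0.123 m) or (x of pad_goblet in the frame of tray between -0.066 and -0.006 m and x of cup_goblet in the frame of rack between 0.021 and 0.051 m) or (x of pad_goblet in the frame of tray between 0.006 and 0.066 m and x of cup_goblet in the frame of rack between -0.051 and -0.021 m) or (x of pad_goblet in the frame of tray between 0.078 and 0.138 m and x of cup_goblet in the frame of rack between -0.123 and -0.093 m)) and y of cup_goblet in the frame of rack between -0.015 and 0.015 m and z of cup_goblet in the frame of rack between 0 and 0.008 m and ((x of pad_tall in the frame of tray between -0.138 and -0.078 m and x of cup_tall in the frame of rack between 0.093 and 0.123 m) or (x of pad_tall in the frame of tray between -0.066 and -0.006 m and x of cup_tall in the frame of rack between 0.021 and 0.051 m) or (x of pad_tall in the frame of tray between 0.006 and 0.066 m and x of cup_tall in the frame of rack between -0.051 and -0.021 m) or (x of pad_tall in the frame of tray between 0.078 and 0.138 m and x of cup_tall in the frame of rack between -0.123 and -0.093 m)) and y of cup_tall in the frame of rack between -0.015 and 0.015 m and z of cup_tall in the frame of rack between 0 and 0.008 m); the robot touches nothing.
It fails at once if a cup is tipped by more than 0.6 rad (angle between any of cup_straight, cup_cone, cup_goblet, cup_tall's own z axis and vertical above 0.6 rad).
It fails at once if a cup is dropped: it falls free of the fingers faster than 0.7 m/s (a drop of more than about 25 mm) ((contact force between cup_straight and the fingers below 0.01 N and linear speed of cup_straight above 0.7 m/s) or (contact force between cup_cone and the fingers below 0.01 N and linear speed of cup_cone above 0.7 m/s) or (contact force between cup_goblet and the fingers below 0.01 N and linear speed of cup_goblet above 0.7 m/s) or (contact force between cup_tall and the fingers below 0.01 N and linear speed of cup_tall above 0.7 m/s)).
It also fails if it takes over 125 s, if anything falls off the work surface, if the arm or the gripper's body presses on something with over 40 N, if the wrist force passes 120 N, or if a joint passes its speed limit or range.

## Working session

There is one attempt and no reset: what is moved stays moved. The work goes in short steps, Python scripts to look and compute and a tool call to move; the robot and the scene stay as the last step left them, time stands still between calls to the robot, and variables do not carry over. Pictures are saved under pics/ and viewed, at most 14 in all, crops included, and the job is handed in when it is done.

```bash
ls; mkdir -p pics
```

Create h.py:
```python
import numpy as np, cv2
from plant import manip
def cal(n):
    c=manip.get_calibration(n);K=np.array([[c['fx'],0,c['cx']],[0,c['fy'],c['cy']],[0,0,1.]])
    return K,np.array(c['dist'],float),np.array(c['cam_to_world'],float)
def w(n,p):
    T=cal(n)[2]; return T[:3,:3]@np.array(p)+T[:3,3]
def ray(n,uv):
    K,d,T=cal(n);q=cv2.undistortPoints(np.array([[uv]],float),K,d)[0,0]
    return T[:3,3],T[:3,:3]@np.array([q[0],q[1],1.])
def onz(n,uv,z):
    o,d=ray(n,uv);return o+d*(z-o[2])/d[2]
def px(n,P):
    K,d,T=cal(n);Ti=np.linalg.inv(T)
    return cv2.projectPoints(np.array([P],float).reshape(-1,3)@Ti[:3,:3].T+Ti[:3,3],np.zeros(3),np.zeros(3),K,d)[0].reshape(-1,2)
```

Run:
```python
from h import *
np.set_printoptions(precision=1,suppress=True)
for n in("scene","top"):
    im=manip.grab_frame(n);cv2.imwrite(f"pics/{n}0.png",im);print(n,cal(n)[2])
    for l in ["cup_straight","cup_cone","cup_goblet","cup_tall","pad_straight","tray","rack"]:
        for r in manip.landmark_of(n,l):
            if r['confidence']>.2: 
                p=w(n,r['centre']);print(l,round(r['confidence'],2),p,px(n,p)[0])
s=manip.sense();print(s['t'],s['tcp_pos'],s['ee_rot'],s['opening'])
```

```text
pics
scene [[  -0.5    0.6   -0.6 1079.8]
 [   0.8    0.4   -0.4  369.5]
 [  -0.    -0.7   -0.8  734.8]
 [   0.     0.     0.     1. ]]
cup_straight 0.92 [653.8 225.    6.2] [377.6 280.9]
cup_straight 0.92 [591.9 343.2  -1. ] [443.1 286.9]
cup_straight 0.64 [766.2 344.2  -5. ] [406.5 359.7]
cup_cone 0.66 [515.1 187.6   5.1] [391.4 227.9]
cup_goblet 0.89 [449.3 171.6  10.8] [398.  204.6]
cup_tall 0.71 [582.1 202.5   4.1] [383.7 251.9]
cup_tall 0.4 [589.6 206.7   4.7] [383.9 255.1]
pad_straight 0.6 [660.5 221.3   3.4] [374.3 283.2]
tray 0.83 [550.3 200.3  -0.6] [389.2 242.6]
tray 0.23 [590.7 208.3   2.6] [384.2 256.3]
rack 0.24 [591.5 205.1   0.5] [382.6 256.5]
top [[  0.   -1.    0.1 524.7]
 [ -1.   -0.    0.   34.3]
 [ -0.   -0.1  -1.  805.9]
 [  0.    0.    0.    1. ]]
cup_straight 0.93 [597.  340.2  -1.1] [184.2 186.5]
cup_straight 0.91 [654.2 218.3   6.2] [240.  159.9]
cup_straight 0.59 [762.8 342.7   0.3] [185.8 110.9]
cup_cone 0.73 [513.8 190.8   5.8] [251.4 226.2]
cup_goblet 0.56 [447.5 166.8   6.6] [262.1 258. ]
cup_tall 0.81 [583.6 202.8   8.1] [246.2 193. ]
pad_straight 0.57 [656.8 222.3   6.9] [238.1 158.6]
tray 0.85 [548.3 200.7  -0.3] [247.7 209.9]
rack 0.64 [ 523.8 -214.    -3.2] [442.5 223.5]
0.8 [ 220.7 -557.9  208. ] [-3.1 -0.6  0. ] 85.70212424030453
```

View pics/top0.png

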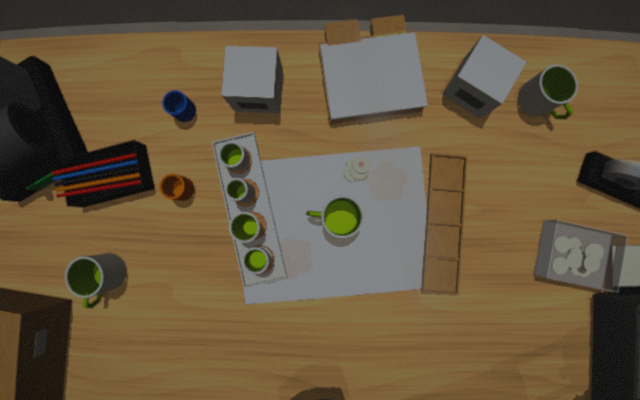

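View pics/scene0.png

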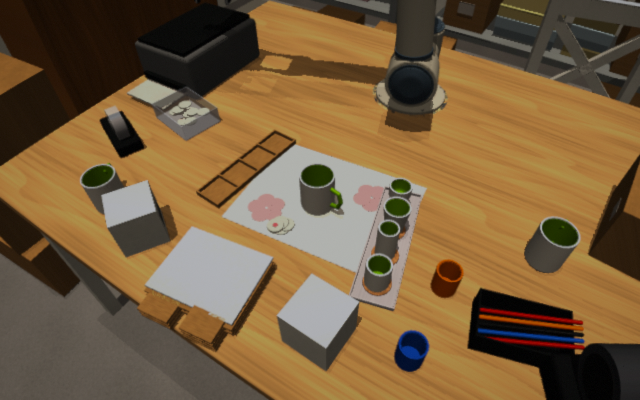

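The top view shows the tray on the left with the row from near to far: goblet (257,260), cone (245,227), tall (237,189), straight (232,155). The rack is at (443,223), with its pockets at rows about 170 to 275. The scene view agrees. The big mug stands between tray and rack, and the blue and orange look-alikes are left of the tray. Next I fit silhouettes in both views.

Create fit.py:
```python
from h import *
from scipy.optimize import minimize
PROF={"cup_straight":[(0,24),(64,26)],"cup_cone":[(0,20),(74,30)],"cup_goblet":[(0,23),(5,23),(10,11),(28,11),(42,25),(70,26)],"cup_tall":[(0,20),(88,22)]}
A=np.linspace(0,2*np.pi,40)
def rings(l,p):
    return [np.c_[p[0]+r*np.cos(A),p[1]+r*np.sin(A),np.full(40,p[2]+z)] for z,r in PROF[l]]
def draw(n,rs,S=4):
    m=np.zeros((400*S,640*S),np.uint8)
    for a,b in zip(rs,rs[1:]):
        h=cv2.convexHull(((px(n,np.r_[a,b])+.5)*S).astype(np.int32));cv2.fillConvexPoly(m,h,1)
    return cv2.resize(m.astype(np.float32),(640,400),interpolation=cv2.INTER_AREA)
def masks(l,p0,cams=("scene","top"),minov=.3):
    out={}
    for n in cams:
        manip.grab_frame(n); best=None
        ref=px(n,np.array(p0))[0]
        for r in manip.regions_of(n,l):
            m=r['mask'];ys,xs=np.nonzero(m)
            d=np.hypot(xs.mean()-ref[0],ys.mean()-ref[1])
            if best is None or d<best[0]: best=(d,m,r['confidence'])
        if best and best[0]<40: out[n]=best[1].astype(np.float32)
        print(l,n,None if best is None else (round(best[0],1),round(best[2],2),int(best[1].sum())))
    return out
def fit(f,M,x0,step):
    def c(x):
        return sum(1-np.minimum(m,d).sum()/np.maximum(m,d).sum() for n,m in M.items() for d in [draw(n,f(x))])
    x0=np.array(x0,float);S=np.vstack([x0]+[x0+np.eye(len(x0))[i]*step[i] for i in range(len(x0))])
    r=minimize(c,x0,method='Nelder-Mead',options=dict(initial_simplex=S,xatol=.1,fatol=1e-4,maxiter=150))
    return r.x,r.fun
def fitcup(l,p0):
    return fit(lambda p:rings(l,p),masks(l,[p0[0],p0[1],p0[2]+35]),p0,[6,6,5])
def box(x,L,W,H):
    c,s=np.cos(x[3]),np.sin(x[3]);q=np.array([[L,W],[L,-W],[-L,-W],[-L,W]])/2@np.array([[c,s],[-s,c]])+x[:2]
    return [np.c_[q,np.full(4,x[2])],np.c_[q,np.full(4,x[2]+H)]]
```

Run:
```python
from fit import *
np.set_printoptions(precision=3,suppress=True)
P={"cup_straight":(654,221,7),"cup_cone":(514,189,7),"cup_goblet":(448,169,7),"cup_tall":(583,203,7)}
for l,p in P.items(): print(l,*fitcup(l,p))
print('rack',*fit(lambda x:box(x,292,76,14),masks("rack",(524,-214,5)),(524,-214,0,-.05),[8,8,5,.05]))
print('tray',*fit(lambda x:box(x,316,92,10),masks("tray",(549,200,5)),(549,200,0,.24),[8,8,5,.05]))
from scipy.spatial.transform import Rotation as R
s=manip.sense();print(s['t'],s['tcp_pos'],R.from_rotvec(s['ee_rot']).as_matrix())
```

```text
cup_straight scene (np.float64(1.8), 0.89, 958)
cup_straight top (np.float64(1.9), 0.68, 719)
cup_straight [656.429 222.385   4.844] 0.10900884866714478
cup_cone scene None
cup_cone top (np.float64(4.6), 0.7, 788)
cup_cone [513.527 190.037   8.769] 0.0436091423034668
cup_goblet scene (np.float64(6.7), 0.94, 393)
cup_goblet top (np.float64(1.4), 0.55, 655)
cup_goblet [450.075 168.437   6.399] 0.505763590335846
cup_tall scene (np.float64(3.9), 0.55, 749)
cup_tall top (np.float64(3.8), 0.92, 625)
cup_tall [585.727 204.815   5.013] 0.21847712993621826
rack scene (np.float64(5.0), 0.59, 2757)
rack top (np.float64(1.1), 0.67, 5378)
rack [ 524.538 -215.848   -2.381   -0.067] 0.059195637702941895
tray scene (np.float64(16.1), 0.84, 2434)
tray top (np.float64(5.0), 0.78, 3386)
tray [550.785 198.25    1.458   0.243] 1.0546544790267944
2.0 [ 220.77  -557.922  207.992] [[ 0.93   0.368 -0.   ]
 [ 0.368 -0.93  -0.   ]
 [-0.     0.    -1.   ]]
```

Create go.py:
```python
import sys;from h import *
from scipy.spatial.transform import Rotation as R
s=manip.sense();M=R.from_rotvec(s['ee_rot']).as_matrix()
np.set_printoptions(precision=1,suppress=True)
print('t',s['t'],'tcp',s['tcp_pos'],'yaw',round(np.arctan2(M[1,0],M[0,0]),3),'open',round(s['opening'],1),'grip',s['grasp_force'])
for a in sys.argv[1:]:
    p=np.array(eval(a),float);print(a,'->',M.T@(p-s['tcp_pos']))
```

```bash
python3 go.py 450,168.5,208 450,168.5,40
```

```text
t 2.0 tcp [ 220.8 -557.9  208. ] yaw 0.377 open 85.2 grip 0.0
450,168.5,208 -> [ 480.4 -591.1   -0. ]
450,168.5,40 -> [ 480.4 -591.1  168. ]
```

Careful with the scale: shifts go in shares of 60 cm and turns go in shares of 360 degrees. That gives: -370 mm is -0.6167, -333 mm is -0.555, 0.2 rad is 0.0318.

>>> pendant([
  [0.05, -0.0617, 0, 0.0159, 85],
  [0.1, -0.1233, 0, 0.0318, 85],
  [0.15, -0.185, 0, 0.0318, 85],
  [0.2, -0.2467, 0, 0.0318, 85],
  [0.25, -0.3083, 0, 0.0318, 85],
  [0.3, -0.37, 0, 0.0318, 85],
  [0.35, -0.4317, 0, 0.0318, 85],
  [0.4, -0.4933, 0, 0.0318, 85],
  [0.45, -0.555, 0, 0.0318, 85],
  [0.5, -0.6167, 0, 0.0318, 85],
], grip_force=40)

```text
t: 3.0
tcp_pos: [363.7, -101.7, 208.3]
ee_rot: [3.129, 0.277, 0.002]
contact_force: [0.4, -0.2, 0.0]
opening: 85.2
grasp_force: 0.0
```

>>> pendant([
  [0.05, -0.0617, 0, 0, 85],
  [0.1, -0.1233, 0, 0, 85],
  [0.15, -0.185, 0, 0, 85],
  [0.2, -0.2467, 0, 0, 85],
  [0.25, -0.3083, 0, 0, 85],
  [0.25, -0.3083, 0, 0, 85],
])

```text
t: 3.6
tcp_pos: [479.6, 109.5, 206.3]
ee_rot: [-3.127, -0.286, 0.004]
contact_force: [-1.3, -0.7, 0.5]
opening: 85.2
grasp_force: 0.0
```

```bash
python3 go.py 450,168.5,208
```

```text
t 3.6 tcp [479.6 109.5 206.3] yaw 0.183 open 85.2 grip 0.0
450,168.5,208 -> [-18.4 -63.4  -1.6]
```

To row units: -63 mm is -0.105, -32 mm is -0.0533.

>>> pendant([
  [-0.015, -0.0533, 0, 0, 85],
  [-0.03, -0.105, 0, 0, 85],
  [-0.03, -0.105, 0, 0, 85],
  [-0.03, -0.105, 0, 0, 85],
])

```text
t: 4.0
tcp_pos: [449.8, 163.7, 208.3]
ee_rot: [3.129, 0.279, 0.001]
contact_force: [-0.4, 0.1, -0.3]
opening: 85.2
grasp_force: 0.0
```

```bash
python3 go.py 450,168.5,40
```

```text
t 4.0 tcp [449.8 163.7 208.3] yaw 0.178 open 85.2 grip 0.0
450,168.5,40 -> [  0.9  -4.8 168.3]
```

To row units: 168 mm is 0.28, 158 mm is 0.2633.

>>> pendant([
  [0.0017, -0.0083, 0.05, 0, 85],
  [0.0017, -0.0083, 0.1167, 0, 85],
  [0.0017, -0.0083, 0.1833, 0, 85],
  [0.0017, -0.0083, 0.2333, 0, 85],
  [0.0017, -0.0083, 0.2633, 0, 85],
  [0.0017, -0.0083, 0.28, 0, 85],
  [0.0017, -0.0083, 0.28, 0, 85],
  [0.0017, -0.0083, 0.28, 0, 85],
])

```text
t: 4.8
tcp_pos: [450.8, 168.6, 41.2]
ee_rot: [-3.129, -0.276, -0.002]
contact_force: [-0.3, 0.6, 0.5]
opening: 85.3
grasp_force: 0.0
```

Run:
```python
from h import *
a=manip.grab_frame("scene")[130:300,300:480];b=manip.grab_frame("top")[120:290,190:370]
cv2.imwrite("pics/g1.png",cv2.resize(np.hstack([a,b]),None,fx=2.2,fy=2.2))
```

```bash
python3 go.py 450,168.5,40
```

```text
t 4.9 tcp [451.1 169.   41.8] yaw 0.176 open 84.8 grip 0.0
450,168.5,40 -> [-1.2  0.3  1.7]
```

View pics/g1.png

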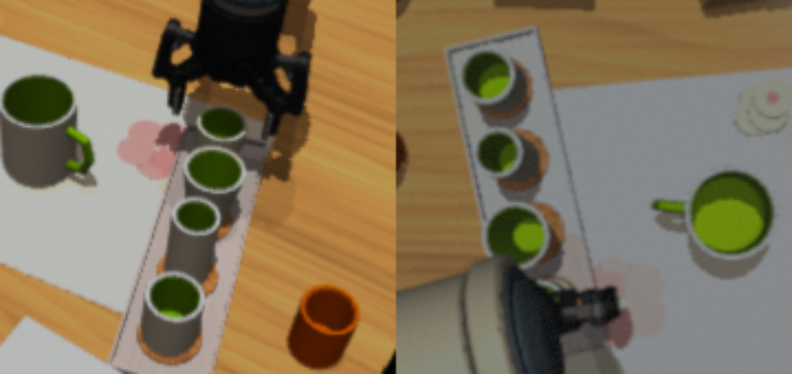

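The fingers straddle the goblet evenly. Closing.

>>> pendant([
  [0, 0, 0, 0, 60],
  [0, 0, 0, 0, 50],
  [0, 0, 0, 0, 40],
  [0, 0, 0, 0, 40],
  [0, 0, 0, 0, 40],
  [0, 0, 0, 0, 40],
  [0, 0, 0, 0, 40],
], grip_force=40)

```text
t: 5.6
tcp_pos: [450.6, 169.2, 41.2]
ee_rot: [-3.129, -0.278, -0.003]
contact_force: [-0.1, 0.0, 5.9]
opening: 50.0
grasp_force: 41.3
```

>>> pendant([
  [0, 0, -0.0083, 0, 40],
  [0, 0, -0.025, 0, 40],
  [0, 0, -0.0583, 0, 40],
  [0, 0, -0.1, 0, 40],
  [0, 0, -0.1417, 0, 40],
  [0, 0, -0.1833, 0, 40],
  [0, 0, -0.2167, 0, 40],
  [0, 0, -0.225, 0, 40],
  [0, 0, -0.225, 0, 40],
])

```text
t: 6.5
tcp_pos: [450.3, 169.1, 175.7]
ee_rot: [-3.129, -0.277, -0.002]
contact_force: [0.2, 0.2, -1.3]
opening: 50.1
grasp_force: 41.9
```

```bash
python3 go.py 632.3,-223.1,175
```

```text
t 6.5 tcp [450.3 169.1 175.7] yaw 0.177 open 50.1 grip 41.945138649316505
632.3,-223.1,175 -> [110.2 418.1   0.7]
```

To row units: 315 mm is 0.525, 175 mm is 0.2917.

>>> pendant([
  [0.0033, 0.0167, 0, 0, 40],
  [0.015, 0.0583, 0, 0, 40],
  [0.03, 0.1167, 0, 0, 40],
  [0.0467, 0.175, 0, 0, 40],
  [0.0617, 0.2333, 0, 0, 40],
  [0.0767, 0.2917, 0, 0, 40],
  [0.0917, 0.35, 0, 0, 40],
  [0.1083, 0.4083, 0, 0, 40],
  [0.1233, 0.4667, 0, 0, 40],
  [0.1383, 0.525, 0, 0, 40],
])

```text
t: 7.5
tcp_pos: [586.7, -128.7, 172.7]
ee_rot: [-3.128, -0.277, 0.005]
contact_force: [0.5, 0.3, -2.2]
opening: 49.8
grasp_force: 42.0
```

>>> pendant([
  [0.015, 0.0583, 0, 0, 40],
  [0.03, 0.1083, 0, 0, 40],
  [0.04, 0.15, 0, 0, 40],
  [0.045, 0.1717, 0, 0, 40],
  [0.045, 0.1717, 0, 0, 40],
  [0.045, 0.1717, 0, 0, 40],
])

```text
t: 8.1
tcp_pos: [631.3, -222.7, 174.0]
ee_rot: [-3.128, -0.277, 0.002]
contact_force: [-0.3, 0.5, -1.6]
opening: 50.4
grasp_force: 42.1
```

```bash
python3 go.py 632.3,-223.1,175
```

```text
t 8.1 tcp [ 631.3 -222.7  174. ] yaw 0.177 open 50.4 grip 42.08494585356675
632.3,-223.1,175 -> [ 0.9  0.6 -1. ]
```

To row units: 115 mm is 0.1917, 105 mm is 0.175.

>>> pendant([
  [0.0017, 0, 0.0333, 0, 40],
  [0.0017, 0, 0.0833, 0, 40],
  [0.0017, 0, 0.1333, 0, 40],
  [0.0017, 0, 0.175, 0, 40],
  [0.0017, 0, 0.1917, 0, 40],
  [0.0017, 0, 0.1917, 0, 40],
  [0.0017, 0, 0.1917, 0, 40],
])

```text
t: 8.8
tcp_pos: [633.4, -222.7, 61.8]
ee_rot: [3.128, 0.278, 0.003]
contact_force: [-0.0, -0.0, -0.4]
opening: 50.2
grasp_force: 42.1
```

Run:
```python
from h import *
a=manip.grab_frame("scene")[110:230,190:330];b=manip.grab_frame("top")[120:240,380:520]
for n,c,o in(("scene",a,(190,110)),("top",b,(380,120))):
    for q in px(n,[[632.3,-223.1,4],[560.4,-218.3,4],[488.6,-213.4,4],[416.8,-208.6,4]]): cv2.circle(c,tuple((q-o).round().astype(int)),1,(255,0,255),-1)
cv2.imwrite("pics/p1.png",cv2.resize(np.hstack([a,b]),None,fx=2.8,fy=2.8,interpolation=cv2.INTER_NEAREST))
```

```bash
python3 go.py 632.3,-223.1,38
```

```text
t 8.9 tcp [ 633.9 -223.2   62.7] yaw 0.177 open 49.9 grip 42.1003750897944
632.3,-223.1,38 -> [-1.7 -0.4 24.6]
```

View pics/p1.png

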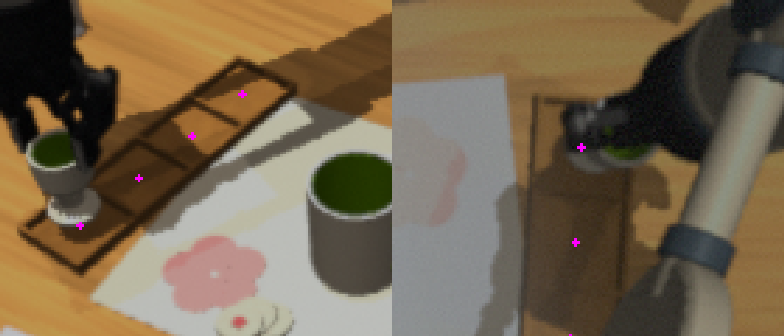

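The goblet is upright over pocket 4, and the magenta pocket centres sit mid-pocket in both views. I lower it the rest of the way slowly.

To row units: 22 mm is 0.0367, 21 mm is 0.035.

>>> pendant([
  [-0.0033, 0, 0.0133, 0, 40],
  [-0.0033, 0, 0.025, 0, 40],
  [-0.0033, 0, 0.0317, 0, 40],
  [-0.0033, 0, 0.035, 0, 40],
  [-0.0033, 0, 0.0367, 0, 40],
  [-0.0033, 0, 0.0367, 0, 40],
  [-0.0033, 0, 0.0367, 0, 40],
])

```text
t: 9.6
tcp_pos: [631.0, -223.3, 38.4]
ee_rot: [3.129, 0.277, 0.001]
contact_force: [-2.1, 0.6, 1.4]
opening: 50.2
grasp_force: 42.4
```

>>> pendant([
  [0, 0, 0.0012, 0, 40],
  [0, 0, 0.0023, 0, 40],
  [0, 0, 0.0023, 0, 40],
])

```text
t: 9.9
tcp_pos: [631.3, -223.3, 38.4]
ee_rot: [3.129, 0.278, 0.003]
contact_force: [-3.9, 2.7, 6.8]
opening: 50.2
grasp_force: 42.8
```

To row units: -150 mm is -0.25, -100 mm is -0.1667.

>>> pendant([
  [0, 0, 0, 0, 53],
  [0, 0, 0, 0, 58],
  [0, 0, 0, 0, 70],
  [0, 0, 0, 0, 85],
  [0, 0, 0, 0, 85],
  [0, 0, -0.025, 0, 85],
  [0, 0, -0.0833, 0, 85],
  [0, 0, -0.1667, 0, 85],
  [0, 0, -0.25, 0, 85],
  [0, 0, -0.25, 0, 85],
])

```text
t: 10.9
tcp_pos: [633.6, -224.5, 199.1]
ee_rot: [3.121, 0.277, 0.024]
contact_force: [-0.5, 0.7, 0.6]
opening: 84.8
grasp_force: 0.0
```

```bash
python3 go.py 514,190,180
```

```text
t 10.9 tcp [ 633.6 -224.5  199.1] yaw 0.177 open 84.8 grip 0.0
514,190,180 -> [ -45.1 -429.2   14.4]
```

To row units: -415 mm is -0.6917, -387 mm is -0.645.

>>> pendant([
  [-0.0067, -0.0717, 0, 0, 85],
  [-0.015, -0.1433, 0, 0, 85],
  [-0.0217, -0.215, 0, 0, 85],
  [-0.03, -0.2867, 0, 0, 85],
  [-0.0367, -0.3583, 0, 0, 85],
  [-0.045, -0.43, 0, 0, 85],
  [-0.0517, -0.5017, 0, 0, 85],
  [-0.06, -0.5733, 0, 0, 85],
  [-0.0683, -0.645, 0, 0, 85],
  [-0.075, -0.6917, 0, 0, 85],
])

```text
t: 11.9
tcp_pos: [512.6, 179.9, 188.0]
ee_rot: [-3.128, -0.28, -0.003]
contact_force: [0.5, -0.2, -0.3]
opening: 84.7
grasp_force: 0.0
```

>>> pendant([
  [0, -0.0167, 0, 0, 85],
  [0, -0.0233, 0, 0, 85],
  [0, -0.0233, 0, 0, 85],
])

```text
t: 12.2
tcp_pos: [511.4, 190.6, 187.0]
ee_rot: [3.129, 0.277, 0.001]
contact_force: [-0.2, 1.0, 0.0]
opening: 85.1
grasp_force: 0.0
```

Run:
```python
from fit import *
print(fitcup("cup_cone",(514,190,7)),fitcup("cup_goblet",(632,-223,4)))
```

```bash
python3 go.py 514,190,32
```

```text
cup_cone scene (np.float64(7.6), 0.65, 628)
cup_cone top (np.float64(6.9), 0.59, 157)
cup_goblet scene (np.float64(1.2), 0.84, 629)
cup_goblet top (np.float64(2.4), 0.71, 780)
(array([512.48413858, 191.19526932,   2.68065969]), np.float64(1.0836730003356934)) (array([ 631.97032109, -224.229691  ,    2.33980895]), np.float64(0.12313485145568848))
t 12.6 tcp [511.3 190.4 186.5] yaw 0.176 open 84.8 grip 0.0
514,190,32 -> [  2.6   0.9 154.5]
```

To row units: 151 mm is 0.2517, 145 mm is 0.2417.

>>> pendant([
  [0.005, 0.0017, 0.0333, 0, 85],
  [0.005, 0.0017, 0.1, 0, 85],
  [0.005, 0.0017, 0.1667, 0, 85],
  [0.005, 0.0017, 0.2167, 0, 85],
  [0.005, 0.0017, 0.2417, 0, 85],
  [0.005, 0.0017, 0.2517, 0, 85],
  [0.005, 0.0017, 0.2517, 0, 85],
  [0.005, 0.0017, 0.2517, 0, 85],
  [0.005, 0.0017, 0.2517, 0, 85],
])

```text
t: 13.5
tcp_pos: [515.4, 190.9, 37.7]
ee_rot: [-3.129, -0.277, -0.005]
contact_force: [-0.2, -0.2, 0.2]
opening: 84.6
grasp_force: 0.0
```

>>> pendant([
  [0, 0, 0, 0, 70],
  [0, 0, 0, 0, 60],
  [0, 0, 0, 0, 50],
  [0, 0, 0, 0, 40],
  [0, 0, 0, 0, 40],
  [0, 0, 0, 0, 40],
  [0, 0, 0, 0, 40],
], grip_force=40)

```text
t: 14.2
tcp_pos: [515.0, 190.9, 37.2]
ee_rot: [-3.129, -0.277, -0.004]
contact_force: [-0.2, 1.1, 6.7]
opening: 57.5
grasp_force: 42.3
```

>>> pendant([
  [0, 0, -0.0083, 0, 40],
  [0, 0, -0.025, 0, 40],
  [0, 0, -0.0583, 0, 40],
  [0, 0, -0.1, 0, 40],
  [0, 0, -0.1417, 0, 40],
  [0, 0, -0.1833, 0, 40],
  [0, 0, -0.2167, 0, 40],
  [0, 0, -0.225, 0, 40],
  [0, 0, -0.225, 0, 40],
])

```text
t: 15.1
tcp_pos: [514.6, 190.7, 171.4]
ee_rot: [-3.129, -0.277, -0.002]
contact_force: [0.1, 0.4, -1.5]
opening: 57.8
grasp_force: 43.1
```

```bash
python3 go.py 560.4,-218.3,170
```

```text
t 15.1 tcp [514.6 190.7 171.4] yaw 0.177 open 57.8 grip 43.07602138258517
560.4,-218.3,170 -> [-26.8 410.6   1.3]
```

To row units: 315 mm is 0.525, 280 mm is 0.4667.

>>> pendant([
  [-0.0017, 0.0167, 0, 0, 40],
  [-0.0033, 0.0583, 0, 0, 40],
  [-0.0083, 0.1167, 0, 0, 40],
  [-0.0117, 0.175, 0, 0, 40],
  [-0.015, 0.2333, 0, 0, 40],
  [-0.0183, 0.2917, 0, 0, 40],
  [-0.0233, 0.35, 0, 0, 40],
  [-0.0267, 0.4083, 0, 0, 40],
  [-0.03, 0.4667, 0, 0, 40],
  [-0.0333, 0.525, 0, 0, 40],
])

```text
t: 16.1
tcp_pos: [548.8, -125.0, 168.5]
ee_rot: [-3.128, -0.277, 0.005]
contact_force: [0.2, -0.4, -1.7]
opening: 58.1
grasp_force: 43.1
```

>>> pendant([
  [-0.0033, 0.0583, 0, 0, 40],
  [-0.0067, 0.1033, 0, 0, 40],
  [-0.0083, 0.1383, 0, 0, 40],
  [-0.01, 0.1583, 0, 0, 40],
  [-0.01, 0.1583, 0, 0, 40],
  [-0.01, 0.1583, 0, 0, 40],
])

```text
t: 16.7
tcp_pos: [560.3, -217.1, 169.8]
ee_rot: [-3.128, -0.277, 0.002]
contact_force: [0.0, 0.5, -2.6]
opening: 57.8
grasp_force: 43.2
```

```bash
python3 go.py 560.4,-218.3,170
```

```text
t 16.7 tcp [ 560.3 -217.1  169.8] yaw 0.177 open 57.8 grip 43.1550686666742
560.4,-218.3,170 -> [-0.2  1.2 -0.2]
```

To row units: 115 mm is 0.1917, 112 mm is 0.1867.

>>> pendant([
  [0, 0, 0.0333, 0, 40],
  [0, 0, 0.0833, 0, 40],
  [0, 0, 0.1333, 0, 40],
  [0, 0, 0.1717, 0, 40],
  [0, 0, 0.1867, 0, 40],
  [0, 0, 0.1917, 0, 40],
  [0, 0, 0.1917, 0, 40],
  [0, 0, 0.1917, 0, 40],
])

```text
t: 17.5
tcp_pos: [561.7, -217.8, 57.6]
ee_rot: [3.128, 0.278, 0.004]
contact_force: [0.1, 0.2, -0.4]
opening: 57.6
grasp_force: 43.2
```

Run:
```python
from h import *
a=manip.grab_frame("scene")[110:230,190:330];b=manip.grab_frame("top")[120:240,380:520]
cv2.imwrite("pics/p2.png",cv2.resize(np.hstack([a,b]),None,fx=2.8,fy=2.8,interpolation=cv2.INTER_NEAREST))
```

```bash
python3 go.py 560.4,-218.3,34.2
```

```text
t 17.6 tcp [ 561.6 -217.9   57.4] yaw 0.177 open 57.5 grip 43.18096656817943
560.4,-218.3,34.2 -> [-1.3  0.2 23.2]
```

View pics/p2.png

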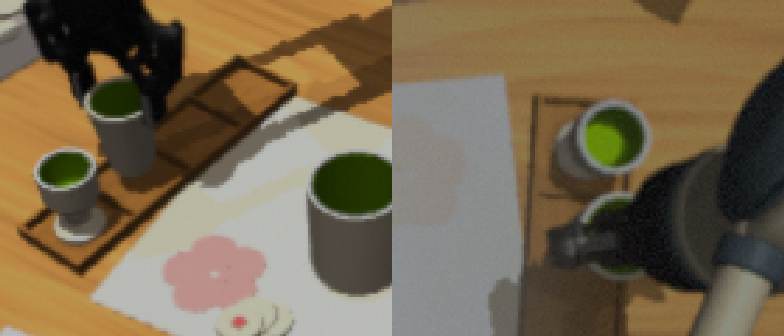

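The goblet stands level in pocket 4. The cone hangs over pocket 3, about 20 mm up and perhaps leaning slightly. Lowering gently.

To row units: 20 mm is 0.0333, 19 mm is 0.0317.

>>> pendant([
  [-0.0017, 0, 0.0133, 0, 40],
  [-0.0017, 0, 0.0233, 0, 40],
  [-0.0017, 0, 0.0283, 0, 40],
  [-0.0017, 0, 0.0317, 0, 40],
  [-0.0017, 0, 0.0333, 0, 40],
  [-0.0017, 0, 0.0333, 0, 40],
  [-0.0017, 0, 0.0333, 0, 40],
])

```text
t: 18.3
tcp_pos: [559.9, -217.9, 35.8]
ee_rot: [3.129, 0.277, 0.001]
contact_force: [0.8, 0.1, -0.9]
opening: 57.3
grasp_force: 43.2
```

>>> pendant([
  [0, 0, 0.0012, 0, 40],
  [0, 0, 0.0023, 0, 40],
  [0, 0, 0.0023, 0, 40],
])

```text
t: 18.6
tcp_pos: [559.9, -217.8, 34.4]
ee_rot: [3.129, 0.277, 0.001]
contact_force: [0.6, -1.1, -1.0]
opening: 57.5
grasp_force: 43.2
```

```bash
python3 go.py
```

```text
t 18.6 tcp [ 559.9 -217.8   34.4] yaw 0.177 open 57.5 grip 43.19870769046247
```

To row units: 1.4 mm is 0.0023, 0.7 mm is 0.0012.

>>> pendant([
  [0, 0, 0.0012, 0, 40],
  [0, 0, 0.0023, 0, 40],
  [0, 0, 0.0023, 0, 40],
])

```text
t: 18.9
tcp_pos: [560.3, -217.8, 34.3]
ee_rot: [3.129, 0.278, 0.002]
contact_force: [-1.4, 1.2, 6.2]
opening: 57.7
grasp_force: 43.6
```

>>> pendant([
  [0, 0, 0.0012, 0, 40],
  [0, 0, 0.0023, 0, 40],
  [0, 0, 0.0023, 0, 40],
])

```text
t: 19.2
tcp_pos: [560.7, -217.7, 34.2]
ee_rot: [3.128, 0.278, 0.004]
contact_force: [-3.6, 3.0, 11.0]
opening: 57.5
grasp_force: 44.0
```

Firm contact. I release, lift, and go to the tall cup at (585.5,205).

To row units: -150 mm is -0.25, -100 mm is -0.1667.

>>> pendant([
  [0, 0, 0, 0, 60],
  [0, 0, 0, 0, 65],
  [0, 0, 0, 0, 75],
  [0, 0, 0, 0, 85],
  [0, 0, 0, 0, 85],
  [0, 0, -0.025, 0, 85],
  [0, 0, -0.0833, 0, 85],
  [0, 0, -0.1667, 0, 85],
  [0, 0, -0.25, 0, 85],
  [0, 0, -0.25, 0, 85],
])

```text
t: 20.2
tcp_pos: [562.6, -219.1, 192.9]
ee_rot: [3.121, 0.277, 0.022]
contact_force: [0.2, 0.4, 0.8]
opening: 84.7
grasp_force: 0.0
```

```bash
python3 go.py 585,204,180
```

```text
t 20.2 tcp [ 562.6 -219.1  192.9] yaw 0.177 open 84.7 grip 0.0
585,204,180 -> [  96.3 -412.7   10.3]
```

To row units: -404 mm is -0.6733, -385 mm is -0.6417.

>>> pendant([
  [0.0167, -0.0717, 0, 0, 85],
  [0.0333, -0.1433, 0, 0, 85],
  [0.05, -0.215, 0, 0, 85],
  [0.0667, -0.2867, 0, 0, 85],
  [0.0833, -0.3583, 0, 0, 85],
  [0.1, -0.43, 0, 0, 85],
  [0.1167, -0.5017, 0, 0, 85],
  [0.1333, -0.5733, 0, 0, 85],
  [0.15, -0.6417, 0, 0, 85],
  [0.1617, -0.6733, 0, 0, 85],
])

```text
t: 21.2
tcp_pos: [583.7, 200.7, 182.4]
ee_rot: [-3.128, -0.282, -0.001]
contact_force: [-0.1, -0.6, -0.3]
opening: 85.5
grasp_force: 0.0
```

>>> pendant([
  [0, -0.0133, 0, 0, 85],
  [0, -0.0167, 0, 0, 85],
  [0, -0.0167, 0, 0, 85],
])

```text
t: 21.5
tcp_pos: [582.4, 206.0, 181.8]
ee_rot: [3.129, 0.276, 0.001]
contact_force: [0.3, -0.1, -0.2]
opening: 85.0
grasp_force: 0.0
```

Run:
```python
from fit import *
print(fitcup("cup_tall",(585,204,7)),fitcup("cup_cone",(560,-218,4)))
```

```bash
python3 go.py 585,204,40
```

```text
cup_tall scene (np.float64(5.2), 0.7, 714)
cup_tall top (np.float64(2.3), 0.77, 431)
cup_cone scene (np.float64(3.0), 0.97, 623)
cup_cone top (np.float64(4.9), 0.74, 829)
(array([583.82066673, 204.11971801,   2.29624947]), np.float64(0.4143570065498352)) (array([ 560.11435717, -220.03415209,    0.7617549 ]), np.float64(0.15794533491134644))
t 21.9 tcp [582.5 206.3 181.4] yaw 0.176 open 85.0 grip 0.0
585,204,40 -> [  2.1   2.7 141.4]
```

To row units: 140 mm is 0.2333, 135 mm is 0.225.

>>> pendant([
  [0.0033, 0.0033, 0.0333, 0, 85],
  [0.0033, 0.0033, 0.0833, 0, 85],
  [0.0033, 0.0033, 0.15, 0, 85],
  [0.0033, 0.0033, 0.2, 0, 85],
  [0.0033, 0.0033, 0.225, 0, 85],
  [0.0033, 0.0033, 0.2333, 0, 85],
  [0.0033, 0.0033, 0.2333, 0, 85],
  [0.0033, 0.0033, 0.2333, 0, 85],
  [0.0033, 0.0033, 0.2333, 0, 85],
])

```text
t: 22.8
tcp_pos: [585.9, 205.5, 43.7]
ee_rot: [-3.129, -0.277, -0.006]
contact_force: [-0.4, 0.0, -1.1]
opening: 84.6
grasp_force: 0.0
```

>>> pendant([
  [0, 0, 0, 0, 65],
  [0, 0, 0, 0, 50],
  [0, 0, 0, 0, 40],
  [0, 0, 0, 0, 30],
  [0, 0, 0, 0, 30],
  [0, 0, 0, 0, 30],
  [0, 0, 0, 0, 30],
  [0, 0, 0, 0, 30],
], grip_force=40)

```text
t: 23.6
tcp_pos: [585.1, 205.2, 42.0]
ee_rot: [-3.129, -0.277, -0.002]
contact_force: [1.3, -0.3, 5.4]
opening: 43.6
grasp_force: 41.2
```

>>> pendant([
  [0, 0, -0.0083, 0, 30],
  [0, 0, -0.025, 0, 30],
  [0, 0, -0.0583, 0, 30],
  [0, 0, -0.1, 0, 30],
  [0, 0, -0.1417, 0, 30],
  [0, 0, -0.1833, 0, 30],
  [0, 0, -0.2167, 0, 30],
  [0, 0, -0.225, 0, 30],
  [0, 0, -0.225, 0, 30],
])

```text
t: 24.5
tcp_pos: [585.0, 205.3, 177.1]
ee_rot: [-3.129, -0.277, -0.002]
contact_force: [0.0, 0.3, -2.4]
opening: 43.5
grasp_force: 40.8
```

```bash
python3 go.py 488.6,-213.4,176
```

```text
t 24.5 tcp [585.  205.3 177.1] yaw 0.177 open 43.5 grip 40.84709532558918
488.6,-213.4,176 -> [-168.6  395.2    0.8]
```

To row units: 297 mm is 0.495, 264 mm is 0.44.

>>> pendant([
  [-0.0067, 0.0167, 0, 0, 30],
  [-0.0233, 0.055, 0, 0, 30],
  [-0.0467, 0.11, 0, 0, 30],
  [-0.07, 0.165, 0, 0, 30],
  [-0.0933, 0.22, 0, 0, 30],
  [-0.1167, 0.275, 0, 0, 30],
  [-0.14, 0.33, 0, 0, 30],
  [-0.1633, 0.385, 0, 0, 30],
  [-0.1867, 0.44, 0, 0, 30],
  [-0.21, 0.495, 0, 0, 30],
])

```text
t: 25.5
tcp_pos: [511.2, -111.0, 174.4]
ee_rot: [-3.129, -0.277, 0.005]
contact_force: [0.2, -0.3, -0.2]
opening: 43.7
grasp_force: 40.9
```

>>> pendant([
  [-0.0233, 0.055, 0, 0, 30],
  [-0.0433, 0.1033, 0, 0, 30],
  [-0.06, 0.14, 0, 0, 30],
  [-0.07, 0.1633, 0, 0, 30],
  [-0.07, 0.1633, 0, 0, 30],
  [-0.07, 0.1633, 0, 0, 30],
])

```text
t: 26.1
tcp_pos: [488.5, -212.8, 175.5]
ee_rot: [-3.128, -0.277, 0.002]
contact_force: [0.5, -0.1, -1.3]
opening: 43.4
grasp_force: 41.0
```

```bash
python3 go.py 488.6,-213.4,176
```

```text
t 26.1 tcp [ 488.5 -212.8  175.5] yaw 0.176 open 43.4 grip 40.961331613361835
488.6,-213.4,176 -> [-0.   0.6 -0.5]
```

To row units: 115 mm is 0.1917, 112 mm is 0.1867.

>>> pendant([
  [0, 0, 0.0333, 0, 30],
  [0, 0, 0.0833, 0, 30],
  [0, 0, 0.1333, 0, 30],
  [0, 0, 0.1717, 0, 30],
  [0, 0, 0.1867, 0, 30],
  [0, 0, 0.1917, 0, 30],
  [0, 0, 0.1917, 0, 30],
  [0, 0, 0.1917, 0, 30],
])

```text
t: 26.9
tcp_pos: [489.8, -213.4, 63.1]
ee_rot: [3.128, 0.278, 0.004]
contact_force: [-0.0, -0.0, -0.2]
opening: 44.0
grasp_force: 41.0
```

Run:
```python
from h import *
a=manip.grab_frame("scene")[110:230,190:330];b=manip.grab_frame("top")[140:260,380:520]
cv2.imwrite("pics/p3.png",cv2.resize(np.hstack([a,b]),None,fx=2.8,fy=2.8,interpolation=cv2.INTER_NEAREST))
```

```bash
python3 go.py 488.6,-213.4,39
```

```text
t 27.0 tcp [ 489.6 -213.5   63. ] yaw 0.177 open 43.0 grip 40.98433278501034
488.6,-213.4,39 -> [-1.  -0.3 23.9]
```

View pics/p3.png

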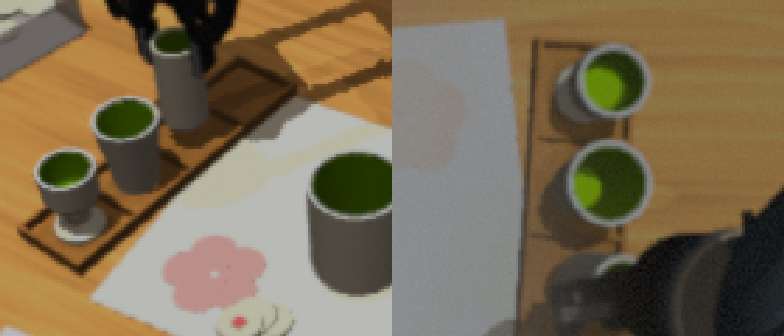

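Goblet and cone stand in pockets 4 and 3. The tall cup hangs upright over pocket 2. Lowering.

To row units: 22 mm is 0.0367, 21 mm is 0.035.

>>> pendant([
  [-0.0017, 0, 0.0133, 0, 30],
  [-0.0017, 0, 0.025, 0, 30],
  [-0.0017, 0, 0.0317, 0, 30],
  [-0.0017, 0, 0.035, 0, 30],
  [-0.0017, 0, 0.0367, 0, 30],
  [-0.0017, 0, 0.0367, 0, 30],
  [-0.0017, 0, 0.0367, 0, 30],
])

```text
t: 27.7
tcp_pos: [488.0, -213.5, 39.5]
ee_rot: [3.129, 0.277, 0.001]
contact_force: [0.4, -0.3, -0.2]
opening: 43.4
grasp_force: 41.0
```

>>> pendant([
  [0, 0, 0.0012, 0, 30],
  [0, 0, 0.0023, 0, 30],
  [0, 0, 0.0023, 0, 30],
])

```text
t: 28.0
tcp_pos: [488.2, -213.5, 39.1]
ee_rot: [3.129, 0.277, 0.002]
contact_force: [-1.1, 0.9, 4.5]
opening: 43.5
grasp_force: 41.4
```

>>> pendant([
  [0, 0, 0.0008, 0, 30],
  [0, 0, 0.0017, 0, 30],
  [0, 0, 0.0017, 0, 30],
])

```text
t: 28.3
tcp_pos: [488.4, -213.5, 39.0]
ee_rot: [3.128, 0.277, 0.003]
contact_force: [-3.5, 1.3, 9.8]
opening: 43.4
grasp_force: 41.9
```

To row units: -150 mm is -0.25, -100 mm is -0.1667.

>>> pendant([
  [0, 0, 0, 0, 46],
  [0, 0, 0, 0, 52],
  [0, 0, 0, 0, 65],
  [0, 0, 0, 0, 85],
  [0, 0, 0, 0, 85],
  [0, 0, -0.025, 0, 85],
  [0, 0, -0.0833, 0, 85],
  [0, 0, -0.1667, 0, 85],
  [0, 0, -0.25, 0, 85],
  [0, 0, -0.25, 0, 85],
])

```text
t: 29.3
tcp_pos: [490.6, -214.7, 197.7]
ee_rot: [3.121, 0.277, 0.021]
contact_force: [0.6, -0.2, 1.1]
opening: 84.9
grasp_force: 0.0
```

```bash
python3 go.py 656,221.5,185
```

```text
t 29.3 tcp [ 490.6 -214.7  197.7] yaw 0.177 open 84.9 grip 0.0
656,221.5,185 -> [ 239.4 -400.4   11.8]
```

>>> pendant([
  [0.04, -0.0667, 0, 0, 85],
  [0.08, -0.1333, 0, 0, 85],
  [0.12, -0.2, 0, 0, 85],
  [0.16, -0.2667, 0, 0, 85],
  [0.2, -0.3333, 0, 0, 85],
  [0.24, -0.4, 0, 0, 85],
  [0.28, -0.4667, 0, 0, 85],
  [0.32, -0.5333, 0, 0, 85],
  [0.36, -0.6, 0, 0, 85],
  [0.3917, -0.65, 0, 0, 85],
])

```text
t: 30.3
tcp_pos: [650.9, 214.8, 187.7]
ee_rot: [-3.128, -0.28, -0.001]
contact_force: [-0.4, -0.3, 0.3]
opening: 84.7
grasp_force: 0.0
```

>>> pendant([
  [0.0083, -0.0133, 0, 0, 85],
  [0.01, -0.0167, 0, 0, 85],
  [0.01, -0.0167, 0, 0, 85],
])

```text
t: 30.6
tcp_pos: [654.7, 222.0, 187.4]
ee_rot: [3.129, 0.277, 0.0]
contact_force: [0.1, -0.4, -0.4]
opening: 85.0
grasp_force: 0.0
```

Run:
```python
from fit import *
print(fitcup("cup_straight",(655,221,7)),fitcup("cup_tall",(488,-213,4)))
```

```bash
python3 go.py 655.5,221.5,28
```

```text
cup_straight scene (np.float64(1.6), 0.57, 860)
cup_straight top (np.float64(1.8), 0.86, 739)
cup_tall scene (np.float64(2.7), 0.55, 594)
cup_tall top (np.float64(3.5), 0.85, 680)
(array([656.64629949, 222.4603288 ,   4.41025548]), np.float64(0.13306134939193726)) (array([ 4.88742628e+02, -2.14915076e+02,  3.03574835e-01]), np.float64(0.10790777206420898))
t 31.0 tcp [654.7 222.1 187.3] yaw 0.176 open 85.1 grip 0.0
655.5,221.5,28 -> [  0.6   0.7 159.3]
```

To row units: 157 mm is 0.2617, 151 mm is 0.2517.

>>> pendant([
  [0.0017, 0.0017, 0.0333, 0, 85],
  [0.0017, 0.0017, 0.1, 0, 85],
  [0.0017, 0.0017, 0.1667, 0, 85],
  [0.0017, 0.0017, 0.225, 0, 85],
  [0.0017, 0.0017, 0.2517, 0, 85],
  [0.0017, 0.0017, 0.2617, 0, 85],
  [0.0017, 0.0017, 0.2617, 0, 85],
  [0.0017, 0.0017, 0.2617, 0, 85],
  [0.0017, 0.0017, 0.2617, 0, 85],
])

```text
t: 31.9
tcp_pos: [657.3, 222.4, 32.9]
ee_rot: [-3.129, -0.277, -0.007]
contact_force: [0.4, 1.1, -0.1]
opening: 85.0
grasp_force: 0.0
```

>>> pendant([
  [0, 0, 0, 0, 65],
  [0, 0, 0, 0, 55],
  [0, 0, 0, 0, 40],
  [0, 0, 0, 0, 40],
  [0, 0, 0, 0, 40],
  [0, 0, 0, 0, 40],
  [0, 0, 0, 0, 40],
], grip_force=40)

```text
t: 32.6
tcp_pos: [656.5, 222.3, 31.2]
ee_rot: [-3.129, -0.278, -0.003]
contact_force: [-0.0, 0.3, 6.0]
opening: 50.6
grasp_force: 42.1
```

>>> pendant([
  [0, 0, -0.0083, 0, 40],
  [0, 0, -0.025, 0, 40],
  [0, 0, -0.0583, 0, 40],
  [0, 0, -0.1, 0, 40],
  [0, 0, -0.1417, 0, 40],
  [0, 0, -0.1833, 0, 40],
  [0, 0, -0.2167, 0, 40],
  [0, 0, -0.2333, 0, 40],
  [0, 0, -0.2333, 0, 40],
])

```text
t: 33.5
tcp_pos: [656.5, 222.1, 172.0]
ee_rot: [-3.129, -0.277, -0.005]
contact_force: [-0.6, -0.4, -1.9]
opening: 50.5
grasp_force: 41.8
```

```bash
python3 go.py 416.8,-208.6,170
```

```text
t 33.5 tcp [656.5 222.1 172. ] yaw 0.177 open 50.5 grip 41.753080654889345
416.8,-208.6,170 -> [-311.7  381.9    1. ]
```

To row units: 264 mm is 0.44, 147 mm is 0.245.

>>> pendant([
  [-0.01, 0.0133, 0, 0, 40],
  [-0.04, 0.05, 0, 0, 40],
  [-0.08, 0.0983, 0, 0, 40],
  [-0.12, 0.1467, 0, 0, 40],
  [-0.16, 0.195, 0, 0, 40],
  [-0.2, 0.245, 0, 0, 40],
  [-0.24, 0.2933, 0, 0, 40],
  [-0.28, 0.3433, 0, 0, 40],
  [-0.32, 0.3917, 0, 0, 40],
  [-0.36, 0.44, 0, 0, 40],
])

```text
t: 34.5
tcp_pos: [487.5, -77.3, 167.9]
ee_rot: [-3.129, -0.277, 0.005]
contact_force: [-0.3, -0.4, -1.5]
opening: 50.3
grasp_force: 41.8
```

>>> pendant([
  [-0.04, 0.05, 0, 0, 40],
  [-0.08, 0.0983, 0, 0, 40],
  [-0.1167, 0.1433, 0, 0, 40],
  [-0.1433, 0.1767, 0, 0, 40],
  [-0.1583, 0.195, 0, 0, 40],
  [-0.1583, 0.195, 0, 0, 40],
  [-0.1583, 0.195, 0, 0, 40],
])

```text
t: 35.2
tcp_pos: [416.0, -207.5, 168.6]
ee_rot: [-3.128, -0.276, 0.002]
contact_force: [0.4, 0.4, -0.8]
opening: 49.9
grasp_force: 41.8
```

```bash
python3 go.py 416.8,-208.6,170
```

```text
t 35.2 tcp [ 416.  -207.5  168.6] yaw 0.176 open 49.9 grip 41.77844541147351
416.8,-208.6,170 -> [ 0.6  1.2 -1.4]
```

To row units: 120 mm is 0.2, 117 mm is 0.195.

>>> pendant([
  [0, 0.0017, 0.0333, 0, 40],
  [0, 0.0017, 0.0833, 0, 40],
  [0, 0.0017, 0.1333, 0, 40],
  [0, 0.0017, 0.175, 0, 40],
  [0, 0.0017, 0.195, 0, 40],
  [0, 0.0017, 0.2, 0, 40],
  [0, 0.0017, 0.2, 0, 40],
  [0, 0.0017, 0.2, 0, 40],
])

```text
t: 36.0
tcp_pos: [417.8, -209.0, 51.6]
ee_rot: [3.128, 0.278, 0.003]
contact_force: [-0.7, 0.5, -0.3]
opening: 50.5
grasp_force: 41.8
```

Run:
```python
from h import *
a=manip.grab_frame("scene")[100:220,200:340];b=manip.grab_frame("top")[180:300,380:520]
cv2.imwrite("pics/p4.png",cv2.resize(np.hstack([a,b]),None,fx=2.8,fy=2.8,interpolation=cv2.INTER_NEAREST))
```

```bash
python3 go.py 416.8,-208.6,28.2
```

```text
t 36.1 tcp [ 417.7 -209.2   51.6] yaw 0.177 open 50.0 grip 41.828926261514425
416.8,-208.6,28.2 -> [-0.9 -0.8 23.4]
```

View pics/p4.png

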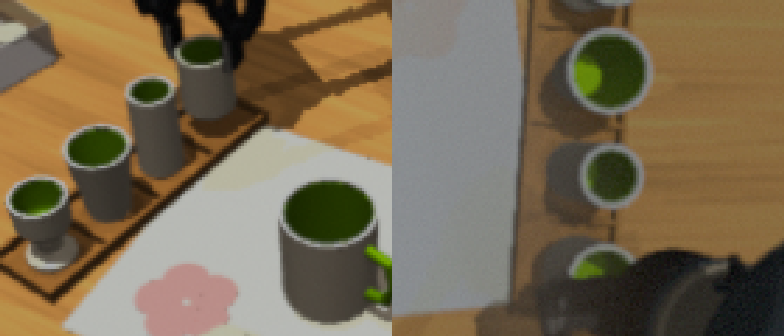

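Three cups stand in pockets 4, 3 and 2, and the straight cup hangs level over pocket 1. Lowering.

To row units: 22 mm is 0.0367, 21 mm is 0.035.

>>> pendant([
  [-0.0017, -0.0017, 0.0133, 0, 40],
  [-0.0017, -0.0017, 0.025, 0, 40],
  [-0.0017, -0.0017, 0.0317, 0, 40],
  [-0.0017, -0.0017, 0.035, 0, 40],
  [-0.0017, -0.0017, 0.0367, 0, 40],
  [-0.0017, -0.0017, 0.0367, 0, 40],
  [-0.0017, -0.0017, 0.0367, 0, 40],
])

```text
t: 36.8
tcp_pos: [416.0, -208.0, 28.2]
ee_rot: [3.129, 0.277, 0.001]
contact_force: [-0.4, 0.5, 1.4]
opening: 50.2
grasp_force: 42.0
```

>>> pendant([
  [0, 0, 0.0012, 0, 40],
  [0, 0, 0.0023, 0, 40],
  [0, 0, 0.0023, 0, 40],
])

```text
t: 37.1
tcp_pos: [416.2, -207.9, 28.1]
ee_rot: [3.129, 0.278, 0.002]
contact_force: [-2.7, 2.2, 8.7]
opening: 50.3
grasp_force: 42.6
```

>>> pendant([
  [0, 0, 0.0008, 0, 40],
  [0, 0, 0.0017, 0, 40],
  [0, 0, 0.0017, 0, 40],
])

```text
t: 37.4
tcp_pos: [416.4, -207.9, 28.1]
ee_rot: [3.129, 0.278, 0.003]
contact_force: [-5.2, 5.8, 13.3]
opening: 49.9
grasp_force: 43.1
```

Release, lift, then move away over the middle for a final check.

>>> pendant([
  [0, 0, 0, 0, 53],
  [0, 0, 0, 0, 58],
  [0, 0, 0, 0, 70],
  [0, 0, 0, 0, 85],
  [0, 0, 0, 0, 85],
  [0, 0, -0.025, 0, 85],
  [0, 0, -0.0833, 0, 85],
  [0, 0, -0.1667, 0, 85],
  [0, 0, -0.25, 0, 85],
  [0, 0, -0.25, 0, 85],
])

```text
t: 38.4
tcp_pos: [418.4, -209.5, 185.5]
ee_rot: [3.121, 0.277, 0.019]
contact_force: [0.4, -0.3, 0.3]
opening: 85.0
grasp_force: 0.0
```

>>> pendant([
  [0, -0.0667, -0.0167, 0, 85],
  [0, -0.15, -0.0333, 0, 85],
  [0, -0.2333, -0.0333, 0, 85],
  [0, -0.3167, -0.0333, 0, 85],
  [0, -0.4, -0.0333, 0, 85],
  [0, -0.4833, -0.0333, 0, 85],
  [0, -0.55, -0.0333, 0, 85],
  [0, -0.5667, -0.0333, 0, 85],
  [0, -0.5667, -0.0333, 0, 85],
])

```text
t: 39.3
tcp_pos: [355.7, 127.8, 196.1]
ee_rot: [3.129, 0.283, 0.001]
contact_force: [-0.4, -0.2, 0.3]
opening: 84.7
grasp_force: 0.0
```

Run:
```python
from fit import *
np.set_printoptions(precision=3,suppress=True)
c,s=np.cos(-.067),np.sin(-.067)
for l,x in dict(cup_goblet=108,cup_cone=36,cup_tall=-36,cup_straight=-108).items():
    p,f=fitcup(l,(524.5+c*x,-215.8+s*x,4));d=p[:2]-[524.5,-215.8];print(p,f,'rack xy',d@[c,s],d@[-s,c])
    # tilt: fit with axis tilt in the two masks
a=manip.grab_frame("scene")[120:220,190:310];b=manip.grab_frame("top")[145:300,400:480]
b=cv2.resize(b,(int(80*500/155),500));a=cv2.resize(a,(528,440));a=np.vstack([a,np.zeros((60,528,3),np.uint8)])
cv2.imwrite("pics/end.png",np.hstack([a,b]))
```

```text
cup_goblet scene (np.float64(0.6), 0.61, 652)
cup_goblet top (np.float64(2.5), 0.94, 740)
[ 631.847 -224.629    0.755] 0.11174803972244263 rack xy 107.69674393860265 -1.6219266470839822
cup_cone scene (np.float64(3.4), 0.66, 659)
cup_cone top (np.float64(4.6), 0.7, 840)
[ 559.818 -219.138    1.747] 0.10523056983947754 rack xy 35.462131974489346 -0.9662334111942856
cup_tall scene (np.float64(2.7), 0.88, 598)
cup_tall top (np.float64(3.9), 0.69, 659)
[ 488.626 -216.198   -0.326] 0.10672706365585327 rack xy -35.76722313096285 -2.7993484512591733
cup_straight scene (np.float64(1.1), 0.75, 507)
cup_straight top (np.float64(0.7), 0.96, 777)
[ 416.425 -208.674    1.073] 0.1183708906173706 rack xy -108.309091576748 -0.12577044111661007
```

View pics/end.png

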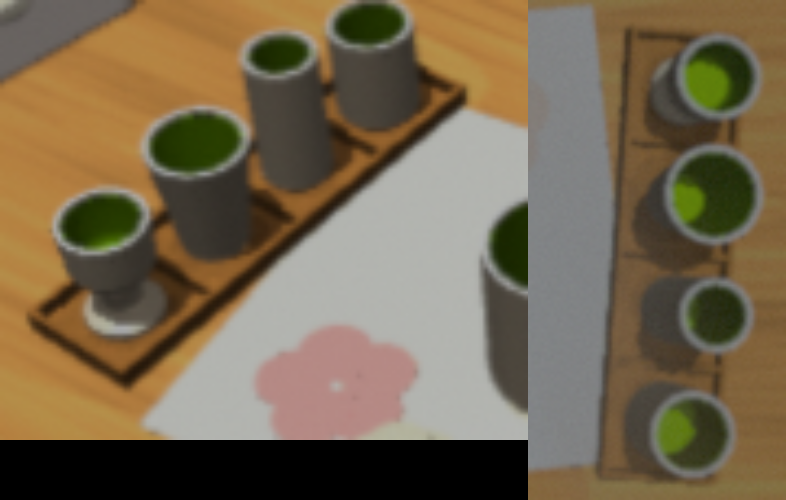

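All four stand upright and centred in their pockets in the right order (goblet 4, cone 3, tall 2, straight 1), and the robot is clear. Handing in.

>>> pendant([
  [0, 0, 0, 0, 85],
  [0, 0, 0, 0, 85],
  [0, 0, 0, 0, 85],
])

```text
t: 40.5
tcp_pos: [356.0, 126.8, 195.6]
ee_rot: [-3.129, -0.278, -0.0]
contact_force: [-0.6, 0.3, 0.8]
opening: 85.1
grasp_force: 0.0
```

```bash
python3 -c "
from plant import manip;print(manip.sign_off())"
```

```text
the job is handed in; nothing more can be done
None
```

All four cups were moved in reverse order and the job was handed in at about 40 s: goblet in pocket 4 (farthest), cone in 3, tall in 2 and straight in 1. In the last pictures each stood upright and measured within 3 mm of its pocket centre; the hand-in returned no verdict.

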